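# Correct the egg tray

## Task

A little glass bottle has been put in the egg tray where an egg belongs. Take it out and put it in the shallow tub, then gently set the spare egg from the egg cup into the dimple that came free, upright with its point down, and let go. Do not squeeze, drop or press the egg, do not set it down anywhere else, and leave the other eggs and the jam jar where they are.

Things in the scene. Friction and masses are not known exactly. Their poses are not given: they have to be found in the camera images.
- tray: egg tray, off-white moulded plastic, fixed, 250 x 172 mm, base 6 mm thick with a 12 mm border; six round conical dimples in 3 rows of 2, 78 mm apart both ways. Origin at the centre of its underside on the table; x along the 250 mm side (three rows), y along the 172 mm side, z up
- pocket0 (a point): centre of the mouth of a tray dimple, level with its rim, 20 mm above the table; at x -78, y -39 mm in the tray frame. The dimple is about 35 mm wide inside at the rim, 41 mm outside, 14 mm deep; an egg seated upright in it has its tip 13 mm below the rim and its widest part 22 mm above the rim
- pocket1 (a point): centre of the mouth of a tray dimple, level with its rim, 20 mm above the table; at x -78, y 39 mm in the tray frame. The dimple is about 35 mm wide inside at the rim, 41 mm outside, 14 mm deep; an egg seated upright in it has its tip 13 mm below the rim and its widest part 22 mm above the rim
- pocket2 (a point): centre of the mouth of a tray dimple, level with its rim, 20 mm above the table; at x 0, y -39 mm in the tray frame. The dimple is about 35 mm wide inside at the rim, 41 mm outside, 14 mm deep; an egg seated upright in it has its tip 13 mm below the rim and its widest part 22 mm above the rim
- pocket3 (a point): centre of the mouth of a tray dimple, level with its rim, 20 mm above the table; at x 0, y 39 mm in the tray frame. The dimple is about 35 mm wide inside at the rim, 41 mm outside, 14 mm deep; an egg seated upright in it has its tip 13 mm below the rim and its widest part 22 mm above the rim
- pocket4 (a point): centre of the mouth of a tray dimple, level with its rim, 20 mm above the table; at x 78, y -39 mm in the tray frame. The dimple is about 35 mm wide inside at the rim, 41 mm outside, 14 mm deep; an egg seated upright in it has its tip 13 mm below the rim and its widest part 22 mm above the rim
- pocket5 (a point): centre of the mouth of a tray dimple, level with its rim, 20 mm above the table; at x 78, y 39 mm in the tray frame. The dimple is about 35 mm wide inside at the rim, 41 mm outside, 14 mm deep; an egg seated upright in it has its tip 13 mm below the rim and its widest part 22 mm above the rim
- spare_egg_mid (a point): the spare egg: brown, 60 mm tall, 46 mm wide, about 60 g, bottom-heavy, hard shell, standing point down in the egg cup. This point is on its axis at its widest part, 35 mm above its lower tip and 25 mm below its top; z towards the blunt top. A light grip (20 to 35 N per finger) carries it; it breaks when gripped above about 50 N per finger, dropped or pressed down with more than about 30 N
- egg1_mid (a point): one of the five eggs already in the tray, the same size and look as the spare egg, standing point down in a dimple (which one varies). This point is on its axis at its widest part, 35 mm above its tip; z up
- egg2_mid (a point): one of the five eggs already in the tray, the same size and look as the spare egg, standing point down in a dimple (which one varies). This point is on its axis at its widest part, 35 mm above its tip; z up
- egg3_mid (a point): one of the five eggs already in the tray, the same size and look as the spare egg, standing point down in a dimple (which one varies). This point is on its axis at its widest part, 35 mm above its tip; z up
- egg4_mid (a point): one of the five eggs already in the tray, the same size and look as the spare egg, standing point down in a dimple (which one varies). This point is on its axis at its widest part, 35 mm above its tip; z up
- egg5_mid (a point): one of the five eggs already in the tray, the same size and look as the spare egg, standing point down in a dimple (which one varies). This point is on its axis at its widest part, 35 mm above its tip; z up
- bottle_mid (a point): small amber glass bottle with a metal cap, upright in one of the six dimples (which one varies): cylinder 28 mm wide and 62 mm tall (narrower, 25 mm, in the top 14 mm), about 50 g. This point is on its axis half-way up, 31 mm above its foot, z towards the cap. Its foot rests about 7 mm below the rim of the dimple
- cup: white egg cup, fixed, 52 mm wide at the foot, 41 mm at the rim, rim 34 mm above the table, with the same dimple as the tray. Origin at the centre of its underside
- tub: shallow pinkish open plastic tub, fixed, outside 200 (x) x 150 (y) x 50 mm, walls and floor 4 mm thick. Origin at the centre of its underside, z up
- jam_jar_mid (a point): jam jar standing by, white lid, 62 mm wide, 70 mm tall, 300 g; this point is its centre, 35 mm up; not part of the job

How it is judged:
On the way, in this order (a step that is already met when the one before it is completed fails the run):
1. the bottle is in the tub, let go (x of bottle_mid in the frame of tub between -0.096 and 0.096 m and y of bottle_mid in the frame of tub between -0.071 and 0.071 m and z of bottle_mid in the frame of tub below 0.045 m and contact force between bottle and the fingers below 0.2 N), for 0.2 s.
2. the spare egg sits in a tray dimple (((horizontal distance between spare_egg_mid and pocket0 below 0.012 m and z of spare_egg_mid in the frame of pocket0 below 0.027 m) or (horizontal distance between spare_egg_mid and pocket1 below 0.012 m and z of spare_egg_mid in the frame of pocket1 below 0.027 m) or (horizontal distance between spare_egg_mid and pocket2 below 0.012 m and z of spare_egg_mid in the frame of pocket2 below 0.027 m) or (horizontal distance between spare_egg_mid and pocket3 below 0.012 m and z of spare_egg_mid in the frame of pocket3 below 0.027 m) or (horizontal distance between spare_egg_mid and pocket4 below 0.012 m and z of spare_egg_mid in the frame of pocket4 below 0.027 m) or (horizontal distance between spare_egg_mid and pocket5 below 0.012 m and z of spare_egg_mid in the frame of pocket5 below 0.027 m))), for 0.2 s.
At the end, for the whole second after the job is handed in: Bottle inside the tub, released. Spare egg in the free dimple: within 12 mm of its centre, at most 5 mm above full depth, leaning under 30 degrees, released, at rest. The other five eggs within 12 mm of their starts, leaning under 30 degrees (all of step 1 and ((horizontal distance between spare_egg_mid and pocket0 below 0.012 m and z of spare_egg_mid in the frame of pocket0 below 0.027 m) or (horizontal distance between spare_egg_mid and pocket1 below 0.012 m and z of spare_egg_mid in the frame of pocket1 below 0.027 m) or (horizontal distance between spare_egg_mid and pocket2 below 0.012 m and z of spare_egg_mid in the frame of pocket2 below 0.027 m) or (horizontal distance between spare_egg_mid and pocket3 below 0.012 m and z of spare_egg_mid in the frame of pocket3 below 0.027 m) or (horizontal distance between spare_egg_mid and pocket4 below 0.012 m and z of spare_egg_mid in the frame of pocket4 below 0.027 m) or (horizontal distance between spare_egg_mid and pocket5 below 0.012 m and z of spare_egg_mid in the frame of pocket5 below 0.027 m)) and angle between each of spare_egg_mid, egg1_mid, egg2_mid, egg3_mid, egg4_mid, egg5_mid's own z axis and vertical below 0.52 rad and linear speed of spare_egg below 0.02 m/s and linear speed of bottle below 0.03 m/s and contact force between spare_egg and the fingers below 0.2 N and distance of each of egg1_mid, egg2_mid, egg3_mid, egg4_mid, egg5_mid from where it was at the start of the episode below 0.012 m); the robot touches nothing.
It fails at once if the spare egg is squeezed (more than 110 N summed over the fingers) (contact force between spare_egg and the fingers above 110 N).
It fails at once if the spare egg is dropped or pressed onto the tray (more than 30 N) (contact force between spare_egg and tray above 30 N).
It fails at once if the spare egg is let fall (faster than 0.4 m/s out of the fingers: a drop of over 8 mm), or laid on the table or in the tub ((linear speed of spare_egg above 0.4 m/s and contact force between spare_egg and the fingers below 0.5 N) or height (world z) of spare_egg_mid below 0.0285 m).
It fails at once if one of the five eggs that belong in the tray is knocked 25 mm or leans over 30 degrees (distance of any of egg1_mid, egg2_mid, egg3_mid, egg4_mid, egg5_mid from where it was at the start of the episode above 0.025 m or angle between any of egg1_mid, egg2_mid, egg3_mid, egg4_mid, egg5_mid's own z axis and vertical above 0.52 rad).
It fails at once if the jam jar is moved more than 30 mm (distance of jam_jar_mid from where it was at the start of the episode above 0.03 m).
It also fails if it takes over 64 s, if anything falls off the work surface, if the arm or the gripper's body presses on something with over 40 N, if the wrist force passes 120 N, or if a joint passes its speed limit or range.

## Robot

A 6-joint arm with a two-finger parallel gripper is mounted at the origin on the work surface. World frame = base frame: x ahead of the robot, y to its left, z up, the work surface at z = 0. Lengths are in m, angles in rad, forces in N, time in s.
With the tool pointing down it reaches from about 0.375 to 0.975 m from the base axis. Payload 3.8 kg.
Tool frame: the origin (TCP) lies midway between the tips of the shut fingers; the grasp point (between the pads) lies 19 mm behind it; z points along the fingers, y is the line along which they close (so a half turn about z gives the same grasp; the last joint's range is limited). The gripper opens to 85 mm and grips with 20 to 120 N. Pads are 22 mm wide; open, the fingers measure 114 mm over their backs; the gripper's body (76 mm by 85 mm) begins 54 mm behind the grasp point. The pads swing forward as they close: fully open they stand 13 mm farther back than shut.
Start: joints at [-1.334, 0.264, 1.604, -0, 1.274, -0.037], TCP at [0.183, -0.65, 0.231] pointing down, gripper open.
Joint ranges: [-2.63, 2.63], [-0.94, 2.18], [0.31, 2.57], [-1.31, 4.45], [0, 2.66], [-2.55, 2.55]. Speed limits (rad/s): [2.57, 2.57, 3.14, 3.14, 3.14, 3.14].

## Interface

Orientations are given as a rotation vector (axis times angle).
In Python, from workcell import read_state, vision, ticket gives the robot as it stands. The module is installed in compiled form; this text tells all that it offers.
- The arm moves only by the tool jog_arm, never from a script. Its arguments are lists of equal length, an entry for each row: "turn": the turn, a rotation vector about the tool's x, y, z in rad, a list of three; "delta_pos": the shift along the tool's x, y, z in m, a list of three; "gripper": the finger opening in m, from 0 to 0.0854. In form: {"turn": [[rx, ry, rz], ...], "delta_pos": [[dx, dy, dz], ...], "gripper": [gripper, ...]}. A call has 1 to 20 rows; each row shifts and turns the commanded pose from where the row before left it, along the tool's axes as they then stand; what a row does not reach is not made up. A row lasts 1/12 s, in which the tool goes at most 41.7 mm and 7.16 degrees, less where a joint would pass 70% of its speed; a pose out of reach is approached as far as the arm can. A call with a gripper value outside its range is refused whole. The fingers move at their own pace and stop on an object; "grip_force" is the grip in N (left out, the last holds). Time passes only in rows, so rows that do not move let the fingers close. It gives the time, the measured TCP pose, the force, the opening and the grip force at its end, in the units of the state.
- read_state(): the state, without advancing time (a new reading comes with each control period).
- vision.read_camera(name): name is "side" or "top"; returns the picture (420x560x3 uint8, red, green, blue); there is no depth.
- vision.calibration(name): a dict with "vfov" (degrees; the focal length in pixels is half the picture's height over the tangent of half this angle, whatever the lens; pixels are square), "cx", "cy" (the principal point, pixels), "R" (3x3) and "t" (3): a world point X has camera coordinates R X + t. Camera axes: x right, y down, z forward; pixel columns grow to the right and rows downward; lengths in m; the calibration is good to about 2 mm. A picture is of the moment at which its call begins. calibration takes no time and is no camera call.
- ticket.finish_job(): hands the job in; it is judged then, once.
The state is a dict: "time": time; "q": joint angles; "joint_vel": joint speeds; "joint_torque": joint torques, N m; "tool_pos": TCP position; "tcp_rot": TCP orientation; "wrist_force": force on the tool from outside, world axes, zero at the start; "torque": the same for the moment, N m; "width": opening from 0.0 (shut) to 1.0 (fully open); "grip_force": force on a finger pad.
Only numpy, scipy, OpenCV 4.12 (cv2) and the standard library are available. Lean on these libraries where they do the work, as an engineer would, in place of code of your own. Each camera call takes 0.05 s, during which the arm holds its last target. There are 200 camera calls.

## Working session

There is one attempt and no reset: what is moved stays moved. The work goes in short steps, Python scripts to look and compute and a tool call to move; the robot and the scene stay as the last step left them, time stands still between calls to the robot, and variables do not carry over. Pictures are saved under pics/ and viewed, at most 10 in all, crops included, and the job is handed in when it is done.

Besides the shell and the picture viewer there is one more tool, called after "Call:" by a JSON object that holds its "method" and its "body". jog_arm: Moves the arm, as the interface text tells. Its arguments: {"type":"object","properties":{"turn":{"type":"array","items":{"type":"array","items":{"type":"number"}}},"delta_pos":{"type":"array","items":{"type":"array","items":{"type":"number"}}},"gripper":{"type":"array","items":{"type":"number"}},"grip_force":{"type":"number"}},"required":["turn","delta_pos","gripper"]}

```bash
mkdir -p pics; python3 - <<'E'
from workcell import read_state, vision
import cv2
s=read_state(); print(s)
for n in("top","side"):
    im=vision.read_camera(n); cv2.imwrite(f"pics/{n}0.png",im[:,:,::-1]); print(n,vision.calibration(n))
E
```

```text
{'time': 0.0, 'q': array([-1.33391072e+00,  2.64756309e-01,  1.60537112e+00,  3.91423060e-05,
        1.27368334e+00, -3.69268008e-02]), 'joint_vel': array([-0.00056537, -0.00164127, -0.00105913,  0.00019903,  0.00046423,
       -0.00019316]), 'joint_torque': array([-1.98002577e-03, -5.15115595e+01, -3.67313719e+01, -4.21409950e-04,
        1.28474634e-02, -1.04832324e-05]), 'tool_pos': array([ 0.18234605, -0.64915259,  0.22996144]), 'tcp_rot': array([-3.11000906e+00, -4.28441580e-01,  2.89087686e-04]), 'wrist_force': array([0.34083984, 0.32420742, 0.27549653]), 'torque': array([-0.01672948, -0.02707394,  0.02897224]), 'grip_force': 0.0, 'width': 1.0019220129083746}
top {'vfov': 52.96861346965943, 'cx': 273.38473299771397, 'cy': 214.23183795768233, 'R': array([[ 4.85155146e-03, -9.99580478e-01, -2.85539983e-02],
       [-9.86030623e-01, -2.77179357e-05, -1.66564134e-01],
       [ 1.66493465e-01,  2.89632112e-02, -9.85617095e-01]]), 't': array([-0.0372149 ,  0.56342757,  0.88369492])}
side {'vfov': 44.20891554604056, 'cx': 283.4812653419038, 'cy': 207.27650534373137, 'R': array([[-0.89696453, -0.44183154, -0.01547663],
       [-0.28119811,  0.59717524, -0.75120527],
       [ 0.34114844, -0.66945248, -0.6598872 ]]), 't': array([0.47982061, 0.24386434, 0.78302706])}
```

View pics/top0.png

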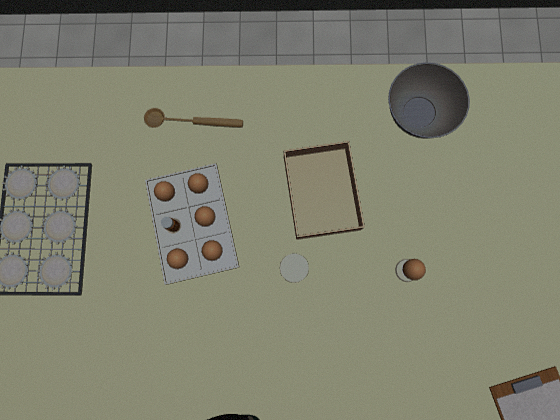

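View pics/side0.png

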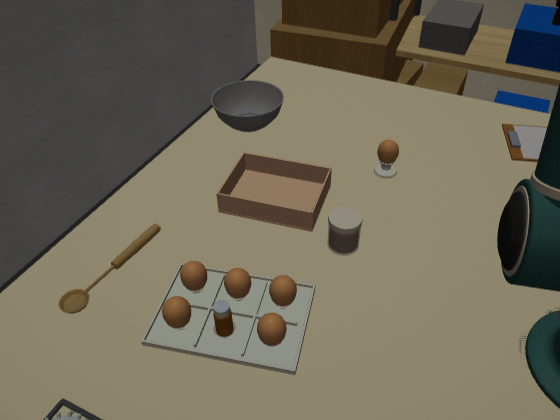

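The top view shows the tray at about (193,223), with the bottle in its left-middle dimple at (170,224). The tub is at (323,190), the jar lid at (294,268) and the spare egg at (414,269). The side view agrees, with the bottle at (223,318) and the spare egg at (388,152).

```bash
cat > h.py <<'E'
import numpy as np, cv2
from workcell import read_state, vision
def cam(n):
    c=vision.calibration(n); f=210/np.tan(np.radians(c['vfov'])/2)
    return f,c['cx'],c['cy'],np.array(c['R']),np.array(c['t'])
def ray(n,u,v):
    f,cx,cy,R,t=cam(n); return -R.T@t, R.T@np.array([(u-cx)/f,(v-cy)/f,1.])
def plane(n,u,v,z):
    o,d=ray(n,u,v); return o+d*(z-o[2])/d[2]
def tri(a,b):
    (o1,d1),(o2,d2)=ray('top',*a),ray('side',*b)
    s=np.linalg.lstsq(np.c_[d1,-d2],o2-o1,rcond=None)[0]
    p,q=o1+s[0]*d1,o2+s[1]*d2; return (p+q)/2,np.linalg.norm(p-q)
def proj(n,X):
    f,cx,cy,R,t=cam(n); c=R@np.array(X)+t; return c[:2]/c[2]*f+[cx,cy]
def blobs(mask,lo,hi):
    n,l,s,c=cv2.connectedComponentsWithStats(mask.astype('uint8'))
    return [(c[i].round(1),s[i]) for i in range(1,n) if lo<s[i][4]<hi]
E
python3 - <<'E'
from h import *
for n in("top","side"):
    im=cv2.imread(f"pics/{n}0.png"); h=cv2.cvtColor(im,cv2.COLOR_BGR2HSV)
    for p in ([(414,269),(171,226),(323,190),(293,268),(220,230)] if n=="top" else [(388,152),(223,322),(270,190),(222,308),(237,283)]): print(n,p,h[p[1],p[0]])
    m=cv2.morphologyEx(((h[...,0]<14)&(h[...,1]>125)&(h[...,2]>50)).astype('uint8'),cv2.MORPH_OPEN,np.ones((3,3)))
    for c,s in blobs(m,80,3000): print(n,c,s, plane(n,*c,.042).round(4))
E
```

```text
top (414, 269) [ 13 118 138]
top (171, 226) [17 46 50]
top (323, 190) [ 27  48 138]
top (293, 268) [ 43  12 147]
top (220, 230) [ 98   7 145]
side (388, 152) [ 14 151  91]
side (223, 322) [ 16 236  54]
side (270, 190) [ 16  88 145]
side (222, 308) [ 98  21 133]
side (237, 283) [ 15 144 113]
```

```bash
python3 - <<'E'
from h import *
B={}
for n in("top","side"):
    im=cv2.imread(f"pics/{n}0.png"); h=cv2.cvtColor(im,cv2.COLOR_BGR2HSV)
    m=cv2.morphologyEx(((h[...,0]<20)&(h[...,1]>(85 if n=="top" else 115))&(h[...,2]>25)).astype('uint8'),cv2.MORPH_OPEN,np.ones((3,3)))
    B[n]=blobs(m,80,1500)
    for c,s in B[n]: print(n,c,s)
for c,s in B['top']:
    for d,e in B['side']:
        p,g=tri(c,d)
        if g<.008 and 0<p[2]<.1: print(c,d,p.round(4),round(g,4))
# tray outline in top: bluish/grey low sat
im=cv2.imread("pics/top0.png"); h=cv2.cvtColor(im,cv2.COLOR_BGR2HSV)
m=(h[...,1]<25)&(h[...,2]>100); m[:100]=0
m=cv2.morphologyEx(m.astype('uint8'),cv2.MORPH_CLOSE,np.ones((5,5)))
for c,s in blobs(m,400,20000): 
    print('white',c,s)
E
```

```text
top [152.7 117.3] [144 108  20  19 237]
top [197.5 182.9] [188 174  20  19 303]
top [163.7 190.8] [154 182  20  19 304]
top [204.4 215.9] [195 207  20  19 306]
top [211.5 249.9] [202 241  20  19 311]
top [176.8 258.1] [167 249  21  19 321]
top [414. 269.] [404 259  22  21 361]
top [523.2 381.8] [490 367  70  32 612]
side [466.2  65.3] [443  59  48  13 257]
side [525.7  76.3] [492  69  68  16 357]
side [507.  128.5] [502 124  12  13  92]
side [514.2 151.5] [506 138  17  22 168]
side [387.7 151.1] [378 140  21  23 387]
side [134.7 248.5] [111 227  49  41 318]
side [193.5 275. ] [181 261  26  29 607]
side [237.3 282.4] [224 268  27  30 623]
side [282.5 290.1] [270 276  26  30 633]
side [ 72.  295.9] [ 60 290  28  19 182]
side [176.4 311.5] [162 297  29  31 699]
side [271.2 328.5] [257 313  29  32 728]
side [223.6 325.2] [214 315  19  21 317]
[152.7 117.3] [ 72.  295.9] [0.8028 0.2536 0.0261] 0.006
[197.5 182.9] [193.5 275. ] [0.6371 0.1367 0.0408] 0.0016
[163.7 190.8] [176.4 311.5] [0.6189 0.213  0.0407] 0.0015
[204.4 215.9] [237.3 282.4] [0.5615 0.1186 0.0406] 0.0015
[211.5 249.9] [282.5 290.1] [0.4857 0.1005 0.0402] 0.0015
[176.8 258.1] [271.2 328.5] [0.4675 0.1765 0.0409] 0.0016
[414. 269.] [387.7 151.1] [ 0.4454 -0.335   0.054 ] 0.002
white [191.1 224.6] [ 145  163   94  122 6100]
white [ 42.  182.9] [   0  166   86   36 1711]
white [ 36.1 248.3] [   0  208   84   83 3769]
white [293.9 267.6] [280 254  29  28 631]
white [532.9 403.3] [ 497  380   63   40 1838]
```

Triangulating both views gives eggs at z≈0.041 with 78 mm spacing, as expected. The free dimple is therefore at about (0.543, 0.195) and the spare egg at (0.445, -0.335). I'll turn the closing axis to the tray diagonal first and measure the tub, jar and cup.

Call:
{"method": "jog_arm", "body": {"turn": [[0,0,-0.1247],[0,0,-0.1247],[0,0,-0.1247],[0,0,-0.1247],[0,0,-0.1247],[0,0,-0.1247],[0,0,0],[0,0,0]], "delta_pos": [[0,0,0],[0,0,0],[0,0,0],[0,0,0],[0,0,0],[0,0,0],[0,0,0],[0,0,0]], "gripper": [0.06,0.06,0.06,0.06,0.06,0.06,0.06,0.06], "grip_force": 40}}

```text
time: 0.77
tool_pos: [0.1824, -0.6496, 0.2307]
tcp_rot: [-2.742, -1.531, -0.0]
wrist_force: [0.0, -0.0, -1.2]
width: 0.699
grip_force: 0.0
```

```bash
cat >> h.py <<'E'
from scipy.spatial.transform import Rotation as Ro
def go(*P):
    s=read_state(); R=Ro.from_rotvec(s['tcp_rot']).as_matrix(); p=s['tool_pos']
    y=R[:,1]; print('tcp',p.round(4),'closing dir',np.degrees(np.arctan2(y[1],y[0])).round(2),'tilt',np.degrees(np.arccos(-R[2,2])).round(2),'w',round(s['width']*.0854,4),'F',s['wrist_force'].round(1),s['grip_force'],'t',s['time'])
    for q in P:
        d=R.T@(np.array(q)-p); print(q,'tool delta mm',(d*1000).round(1),'|d|',np.linalg.norm(d).round(3)); p=np.array(q)
E
python3 - <<'E'
from h import *
c=[plane('top',*u,.05)for u in[(284,152),(350,142),(363,229),(297,238)]]; print('tub',np.round(c,3),np.mean(c,0).round(3))
print('jar',plane('top',293.9,267.6,.07).round(3))
b=(.5432,.1948); print('bottle proj cap',proj('top',[*b,.075]),proj('side',[*b,.075]),'body mid',proj('side',[*b,.04]))
go((.5,-.25,.23),(.5432,.1948,.15),(.5432,.1948,.03))
E
```

```text
tub [[ 0.705 -0.059  0.05 ]
 [ 0.728 -0.208  0.05 ]
 [ 0.53  -0.231  0.05 ]
 [ 0.511 -0.088  0.05 ]] [ 0.619 -0.146  0.05 ]
jar [ 0.446 -0.08   0.07 ]
bottle proj cap [165.69865212 221.35914063] [221.41697197 306.37134899] body mid [223.52842748 320.30265914]
tcp [ 0.1824 -0.6496  0.2307] closing dir -31.64 tilt 0.06 w 0.0597 F [ 0.  -0.  -1.2] 0.0 t 0.7667
(0.5, -0.25, 0.23) tool delta mm [506.8  60.7   1. ] |d| 0.51
(0.5432, 0.1948, 0.15) tool delta mm [ 401.3 -196.5   80.4] |d| 0.454
(0.5432, 0.1948, 0.03) tool delta mm [-1.0e-01  1.0e-01  1.2e+02] |d| 0.12
```

Call:
{"method": "jog_arm", "body": {"turn": [[0,0,0],[0,0,0],[0,0,0],[0,0,0],[0,0,0],[0,0,0],[0,0,0],[0,0,0],[0,0,0],[0,0,0],[0,0,0],[0,0,0],[0,0,0],[0,0,0],[0,0,0],[0,0,0],[0,0,0],[0,0,0],[0,0,0],[0,0,0]], "delta_pos": [[0.028,0.0034,0],[0.028,0.0034,0],[0.028,0.0034,0],[0.028,0.0034,0],[0.028,0.0034,0],[0.028,0.0034,0],[0.028,0.0034,0],[0.028,0.0034,0],[0.028,0.0034,0],[0.028,0.0034,0],[0.028,0.0034,0],[0.028,0.0034,0],[0.028,0.0034,0],[0.028,0.0034,0],[0.028,0.0034,0],[0.028,0.0034,0],[0.028,0.0034,0],[0.028,0.0034,0],[0,0,0],[0,0,0]], "gripper": [0.06,0.06,0.06,0.06,0.06,0.06,0.06,0.06,0.06,0.06,0.06,0.06,0.06,0.06,0.06,0.06,0.06,0.06,0.06,0.06]}}

```text
time: 2.43
tool_pos: [0.4982, -0.2506, 0.2311]
tcp_rot: [-2.74, -1.537, 0.001]
wrist_force: [0.0, -1.0, 1.3]
width: 0.704
grip_force: 0.0
```

Call:
{"method": "jog_arm", "body": {"turn": [[0,0,0],[0,0,0],[0,0,0],[0,0,0],[0,0,0],[0,0,0],[0,0,0],[0,0,0],[0,0,0],[0,0,0],[0,0,0],[0,0,0],[0,0,0],[0,0,0],[0,0,0],[0,0,0],[0,0,0],[0,0,0]], "delta_pos": [[0.0251,-0.0123,0.005],[0.0251,-0.0123,0.005],[0.0251,-0.0123,0.005],[0.0251,-0.0123,0.005],[0.0251,-0.0123,0.005],[0.0251,-0.0123,0.005],[0.0251,-0.0123,0.005],[0.0251,-0.0123,0.005],[0.0251,-0.0123,0.005],[0.0251,-0.0123,0.005],[0.0251,-0.0123,0.005],[0.0251,-0.0123,0.005],[0.0251,-0.0123,0.005],[0.0251,-0.0123,0.005],[0.0251,-0.0123,0.005],[0.0251,-0.0123,0.005],[0,0,0],[0,0,0]], "gripper": [0.06,0.06,0.06,0.06,0.06,0.06,0.06,0.06,0.06,0.06,0.06,0.06,0.06,0.06,0.06,0.06,0.06,0.06]}}

```text
time: 3.93
tool_pos: [0.5391, 0.1935, 0.1507]
tcp_rot: [2.74, 1.536, -0.002]
wrist_force: [0.0, -0.8, 0.0]
width: 0.701
grip_force: 0.0
```

```bash
python3 - <<'E'
from h import *
go((.5432,.1948,.10),(.5432,.1948,.03))
im=vision.read_camera('side')[200:400,100:350,::-1]; cv2.imwrite("pics/side1.png",cv2.resize(im,None,fx=3,fy=3))
E
```

```text
tcp [0.5391 0.1935 0.1507] closing dir -31.44 tilt 0.08 w 0.0599 F [ 0.  -0.8  0. ] 0.0 t 3.9333
(0.5432, 0.1948, 0.1) tool delta mm [ 3.4  2.8 50.7] |d| 0.051
(0.5432, 0.1948, 0.03) tool delta mm [ 0.1  0.  70. ] |d| 0.07
```

View pics/side1.png

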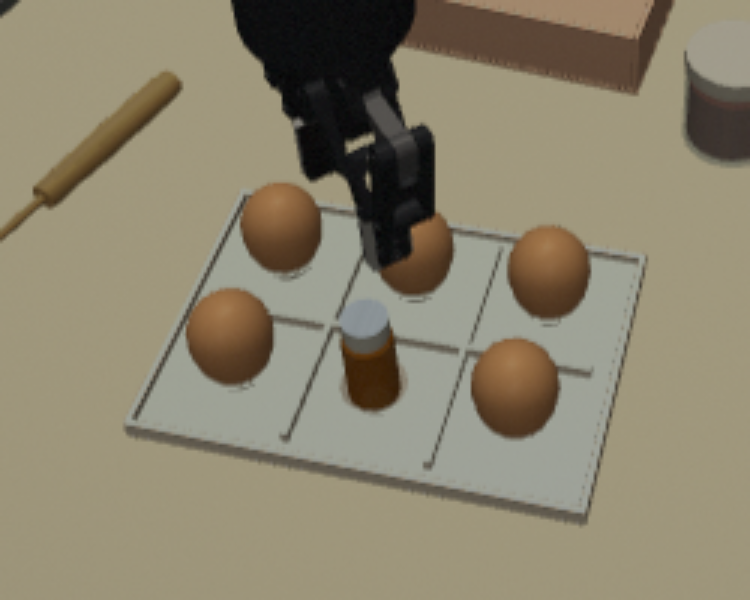

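The crop shows the bottle upright at (370,355), matching the predicted (370,361), and the gripper above it. Next I descend and grip.

Call:
{"method": "jog_arm", "body": {"turn": [[0,0,0],[0,0,0],[0,0,0],[0,0,0],[0,0,0],[0,0,0],[0,0,0],[0,0,0],[0,0,0],[0,0,0],[0,0,0],[0,0,0],[0,0,0],[0,0,0],[0,0,0]], "delta_pos": [[0.0034,0.0028,0.01],[0,0,0.016],[0,0,0.016],[0,0,0.016],[0,0,0.016],[0,0,0.016],[0,0,0.016],[0,0,0.01],[0,0,0.0045],[0,0,0],[0,0,0],[0,0,0],[0,0,0],[0,0,0],[0,0,0]], "gripper": [0.06,0.06,0.06,0.06,0.06,0.06,0.06,0.06,0.06,0.06,0.06,0.02,0.02,0.02,0.02], "grip_force": 30}}

```text
time: 5.23
tool_pos: [0.5443, 0.1953, 0.0318]
tcp_rot: [2.74, 1.536, 0.003]
wrist_force: [0.4, -1.0, 2.1]
width: 0.316
grip_force: 30.0
```

Call:
{"method": "jog_arm", "body": {"turn": [[0,0,0],[0,0,0],[0,0,0],[0,0,0],[0,0,0],[0,0,0]], "delta_pos": [[0,0,0],[0,0,0],[0,0,0],[0,0,0],[0,0,0],[0,0,0]], "gripper": [0.02,0.02,0.02,0.02,0.02,0.02]}}

```text
time: 5.73
tool_pos: [0.5443, 0.1952, 0.0316]
tcp_rot: [2.74, 1.536, 0.003]
wrist_force: [0.3, -0.2, 5.0]
width: 0.315
grip_force: 30.4
```

The fingers stopped at 27 mm with 30 N, so the bottle is held. Now I lift it.

Call:
{"method": "jog_arm", "body": {"turn": [[0,0,0],[0,0,0],[0,0,0],[0,0,0],[0,0,0],[0,0,0],[0,0,0],[0,0,0],[0,0,0],[0,0,0]], "delta_pos": [[0,0,-0.005],[0,0,-0.01],[0,0,-0.015],[0,0,-0.02],[0,0,-0.02],[0,0,-0.02],[0,0,-0.02],[0,0,-0.02],[0,0,0],[0,0,0]], "gripper": [0.02,0.02,0.02,0.02,0.02,0.02,0.02,0.02,0.02,0.02]}}

```text
time: 6.57
tool_pos: [0.5441, 0.1952, 0.1623]
tcp_rot: [2.74, 1.536, 0.004]
wrist_force: [-0.5, 0.2, -1.0]
width: 0.315
grip_force: 30.1
```

```bash
python3 - <<'E'
from h import *
go((.619,-.146,.16),(.619,-.146,.0245))
E
```

```text
tcp [0.5441 0.1952 0.1623] closing dir -31.44 tilt 0.15 w 0.0269 F [-0.5  0.2 -1. ] 30.073624849319458 t 6.5667
(0.619, -0.146, 0.16) tool delta mm [-252.   241.9    2.2] |d| 0.349
(0.619, -0.146, 0.0245) tool delta mm [ -0.3  -0.2 135.5] |d| 0.136
```

Call:
{"method": "jog_arm", "body": {"turn": [[0,0,0],[0,0,0],[0,0,0],[0,0,0],[0,0,0],[0,0,0],[0,0,0],[0,0,0],[0,0,0],[0,0,0],[0,0,0],[0,0,0],[0,0,0],[0,0,0],[0,0,0],[0,0,0],[0,0,0],[0,0,0]], "delta_pos": [[-0.008,0.0079,0],[-0.016,0.0154,0],[-0.016,0.0154,0],[-0.016,0.0154,0],[-0.016,0.0154,0],[-0.016,0.0154,0],[-0.016,0.0154,0],[-0.016,0.0154,0],[-0.016,0.0154,0],[-0.016,0.0154,0],[-0.016,0.0154,0],[-0.016,0.0154,0],[-0.016,0.0154,0],[-0.016,0.0154,0],[-0.016,0.0154,0],[-0.016,0.0154,0],[-0.008,0.0077,0],[0,0,0]], "gripper": [0.02,0.02,0.02,0.02,0.02,0.02,0.02,0.02,0.02,0.02,0.02,0.02,0.02,0.02,0.02,0.02,0.02,0.02]}}

```text
time: 8.07
tool_pos: [0.6192, -0.1546, 0.1588]
tcp_rot: [-2.741, -1.532, 0.004]
wrist_force: [-0.6, 0.8, -1.1]
width: 0.315
grip_force: 30.1
```

```bash
python3 - <<'E'
from h import *
go((.619,-.146,.0245))
im=vision.read_camera('top')[100:300,260:460,::-1]; a=vision.read_camera('side')[80:280,200:400,::-1]; cv2.imwrite("pics/tub1.png",cv2.resize(np.hstack([im,a]),None,fx=2,fy=2))
E
```

```text
tcp [ 0.6192 -0.1546  0.1588] closing dir -31.6 tilt 0.17 w 0.0269 F [-0.6  0.8 -1.1] 30.07398247718811 t 8.0667
(0.619, -0.146, 0.0245) tool delta mm [  7.4  -4.3 134.3] |d| 0.135
```

View pics/tub1.png

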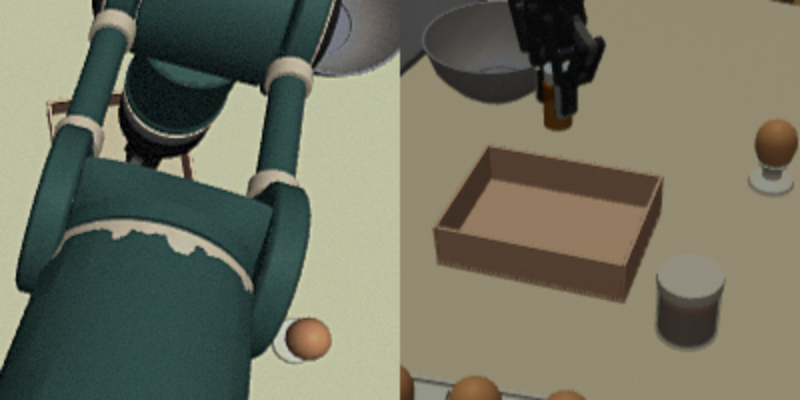

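The side view shows the bottle held upright above the tub. Now I lower it and let go.

Call:
{"method": "jog_arm", "body": {"turn": [[0,0,0],[0,0,0],[0,0,0],[0,0,0],[0,0,0],[0,0,0],[0,0,0],[0,0,0],[0,0,0],[0,0,0],[0,0,0],[0,0,0],[0,0,0],[0,0,0],[0,0,0],[0,0,0],[0,0,0],[0,0,0],[0,0,0],[0,0,0]], "delta_pos": [[0.007,-0.004,0.012],[0,0,0.016],[0,0,0.016],[0,0,0.016],[0,0,0.016],[0,0,0.016],[0,0,0.016],[0,0,0.012],[0,0,0.008],[0,0,0.005],[0,0,0.001],[0,0,0],[0,0,0],[0,0,0],[0,0,0],[0,0,0],[0,0,0],[0,0,0],[0,0,0],[0,0,0]], "gripper": [0.02,0.02,0.02,0.02,0.02,0.02,0.02,0.02,0.02,0.02,0.02,0.02,0.02,0.03,0.035,0.04,0.05,0.05,0.05,0.05]}}

```text
time: 9.83
tool_pos: [0.6204, -0.1441, 0.0268]
tcp_rot: [-2.74, -1.536, 0.0]
wrist_force: [0.1, 0.1, -0.6]
width: 0.589
grip_force: 0.0
```

Call:
{"method": "jog_arm", "body": {"turn": [[0,0,0],[0,0,0],[0,0,0],[0,0,0],[0,0,0],[0,0,0],[0,0,0],[0,0,0],[0,0,0],[0,0,0]], "delta_pos": [[0,0,-0.005],[0,0,-0.01],[0,0,-0.02],[0,0,-0.02],[0,0,-0.025],[0,0,-0.025],[0,0,-0.025],[0,0,-0.02],[0,0,0],[0,0,0]], "gripper": [0.05,0.05,0.05,0.05,0.055,0.06,0.07,0.07,0.07,0.07]}}

```text
time: 10.67
tool_pos: [0.6219, -0.1444, 0.1797]
tcp_rot: [2.737, 1.535, 0.006]
wrist_force: [0.4, 1.1, -0.4]
width: 0.82
grip_force: 0.0
```

```bash
python3 - <<'E'
from h import *
go((.4454,-.335,.17))
a=vision.read_camera('side')[80:280,200:400,::-1]; cv2.imwrite("pics/tub2.png",cv2.resize(a,None,fx=2,fy=2))
E
```

```text
tcp [ 0.6219 -0.1444  0.1797] closing dir -31.44 tilt 0.28 w 0.07 F [ 0.4  1.1 -0.4] 0.0 t 10.6667
(0.4454, -0.335, 0.17) tool delta mm [-254.7  -51.2    9.1] |d| 0.26
```

View pics/tub2.png

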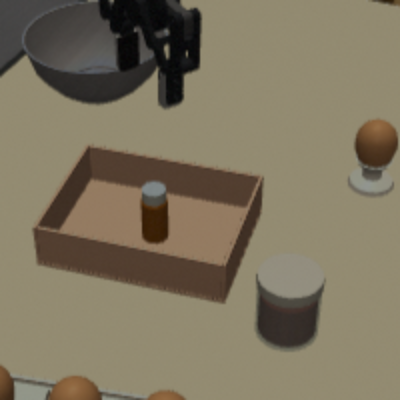

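The bottle stands in the tub at (153,213) in the crop and has been let go. Now to the spare egg.

Call:
{"method": "jog_arm", "body": {"turn": [[0,0,0],[0,0,0],[0,0,0],[0,0,0],[0,0,0],[0,0,0],[0,0,0],[0,0,0],[0,0,0],[0,0,0],[0,0,0],[0,0,0],[0,0,0],[0,0,0],[0,0,0],[0,0,0]], "delta_pos": [[-0.0106,-0.0021,0.0004],[-0.0212,-0.0043,0.0008],[-0.0212,-0.0043,0.0008],[-0.0212,-0.0043,0.0008],[-0.0212,-0.0043,0.0008],[-0.0212,-0.0043,0.0008],[-0.0212,-0.0043,0.0008],[-0.0212,-0.0043,0.0008],[-0.0212,-0.0043,0.0008],[-0.0212,-0.0043,0.0008],[-0.0212,-0.0043,0.0008],[-0.0212,-0.0043,0.0008],[-0.0106,-0.0021,0.0004],[0,0,0],[0,0,0],[0,0,0]], "gripper": [0.075,0.075,0.075,0.075,0.075,0.075,0.075,0.075,0.075,0.075,0.075,0.075,0.075,0.075,0.075,0.075], "grip_force": 28}}

```text
time: 12.05
tool_pos: [0.444, -0.3336, 0.1666]
tcp_rot: [-2.739, -1.536, -0.0]
wrist_force: [-1.5, -0.5, 1.6]
width: 0.878
grip_force: 0.0
```

```bash
python3 - <<'E'
from h import *
go((.4454,-.335,.1),(.4454,-.335,.035))
print(proj('side',[.4454,-.335,.054]),proj('top',[.4454,-.335,.054]))
E
```

```text
tcp [ 0.444  -0.3336  0.1666] closing dir -31.45 tilt 0.06 w 0.075 F [-1.5 -0.5  1.6] 0.0 t 12.05
(0.4454, -0.335, 0.1) tool delta mm [-0.5  2.  66.6] |d| 0.067
(0.4454, -0.335, 0.035) tool delta mm [-0.   0.1 65. ] |d| 0.065
[388.16592125 151.13551919] [413.85824559 268.51802266]
```

Call:
{"method": "jog_arm", "body": {"turn": [[0,0,0],[0,0,0],[0,0,0],[0,0,0],[0,0,0],[0,0,0],[0,0,0],[0,0,0],[0,0,0],[0,0,0],[0,0,0],[0,0,0],[0,0,0]], "delta_pos": [[-0.0005,0.002,0.0085],[0,0,0.016],[0,0,0.016],[0,0,0.016],[0,0,0.016],[0,0,0.016],[0,0,0.016],[0,0,0.012],[0,0,0.009],[0,0,0.006],[0,0,0],[0,0,0],[0,0,0]], "gripper": [0.075,0.075,0.075,0.075,0.075,0.075,0.075,0.075,0.075,0.075,0.075,0.075,0.075]}}

```text
time: 13.13
tool_pos: [0.446, -0.3362, 0.0365]
tcp_rot: [2.739, 1.536, 0.001]
wrist_force: [-0.3, 0.2, 0.3]
width: 0.878
grip_force: 0.0
```

```bash
python3 - <<'E'
from h import *
go((.4454,-.335,.035))
im=vision.read_camera('top')[220:320,360:460,::-1]; a=vision.read_camera('side')[100:200,335:435,::-1]; cv2.imwrite("pics/egg1.png",cv2.resize(np.hstack([im,a]),None,fx=4,fy=4))
E
```

```text
tcp [ 0.446  -0.3362  0.0365] closing dir -31.44 tilt 0.09 w 0.0749 F [-0.3  0.2  0.3] 0.0 t 13.1333
(0.4454, -0.335, 0.035) tool delta mm [ 0.7 -1.1  1.5] |d| 0.002
```

View pics/egg1.png

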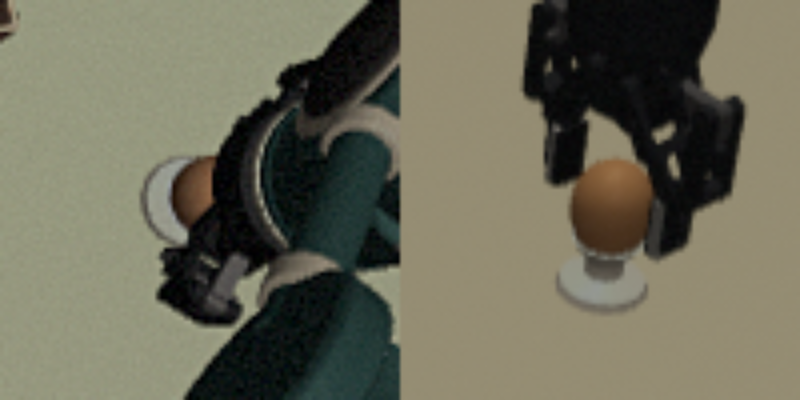

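The fingers straddle the egg, which is at (612,205) in the crop. Now I close gently, then lift.

Call:
{"method": "jog_arm", "body": {"turn": [[0,0,0],[0,0,0],[0,0,0],[0,0,0],[0,0,0],[0,0,0],[0,0,0],[0,0,0],[0,0,0],[0,0,0],[0,0,0],[0,0,0],[0,0,0],[0,0,0],[0,0,0],[0,0,0]], "delta_pos": [[0.0005,-0.001,0.0015],[0,0,0],[0,0,0],[0,0,0],[0,0,0],[0,0,0],[0,0,0],[0,0,0],[0,0,0],[0,0,0],[0,0,0],[0,0,0],[0,0,0],[0,0,0],[0,0,0],[0,0,0]], "gripper": [0.07,0.065,0.06,0.056,0.053,0.051,0.049,0.047,0.045,0.043,0.041,0.039,0.038,0.038,0.038,0.038], "grip_force": 28}}

```text
time: 14.57
tool_pos: [0.4452, -0.3351, 0.0346]
tcp_rot: [2.739, 1.536, 0.001]
wrist_force: [1.9, -0.5, 2.5]
width: 0.517
grip_force: 28.4
```

```bash
python3 - <<'E'
from h import *
go((.4454,-.335,.17))
E
```

```text
tcp [ 0.4452 -0.3351  0.0346] closing dir -31.45 tilt 0.07 w 0.0441 F [ 1.9 -0.5  2.5] 28.373356461524963 t 14.5667
(0.4454, -0.335, 0.17) tool delta mm [   0.2    0.3 -135.4] |d| 0.135
```

Call:
{"method": "jog_arm", "body": {"turn": [[0,0,0],[0,0,0],[0,0,0],[0,0,0],[0,0,0],[0,0,0],[0,0,0],[0,0,0],[0,0,0],[0,0,0],[0,0,0],[0,0,0],[0,0,0],[0,0,0]], "delta_pos": [[0,0,-0.003],[0,0,-0.006],[0,0,-0.01],[0,0,-0.013],[0,0,-0.013],[0,0,-0.013],[0,0,-0.013],[0,0,-0.013],[0,0,-0.013],[0,0,-0.013],[0,0,-0.01],[0,0,-0.005],[0,0,0],[0,0,0]], "gripper": [0.038,0.038,0.038,0.038,0.038,0.038,0.038,0.038,0.038,0.038,0.038,0.038,0.038,0.038]}}

```text
time: 15.73
tool_pos: [0.4447, -0.3347, 0.1592]
tcp_rot: [2.74, 1.536, 0.0]
wrist_force: [-0.0, 0.3, -1.7]
width: 0.523
grip_force: 28.7
```

```bash
python3 - <<'E'
from h import *
go((.5432,-.1,.16),(.5432,.1948,.16))
a=vision.read_camera('side')[70:170,335:435,::-1]; cv2.imwrite("pics/egg2.png",cv2.resize(a,None,fx=4,fy=4))
E
```

```text
tcp [ 0.4447 -0.3347  0.1592] closing dir -31.44 tilt 0.0 w 0.0447 F [-0.   0.3 -1.7] 28.6616250872612 t 15.7333
(0.5432, -0.1, 0.16) tool delta mm [251.7 -38.4  -0.8] |d| 0.255
(0.5432, 0.1948, 0.16) tool delta mm [ 251.5 -153.8   -0. ] |d| 0.295
```

View pics/egg2.png

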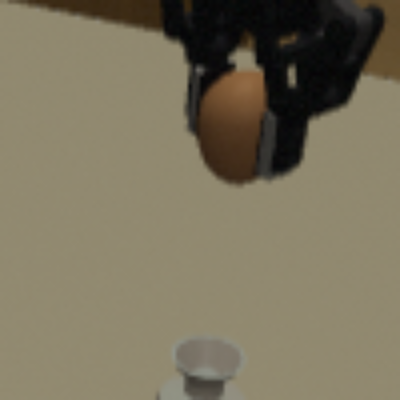

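The egg is held point down at (233,125) in the crop, clear of the cup. Now I carry it smoothly to the tray.

Call:
{"method": "jog_arm", "body": {"turn": [[0,0,0],[0,0,0],[0,0,0],[0,0,0],[0,0,0],[0,0,0],[0,0,0],[0,0,0],[0,0,0],[0,0,0],[0,0,0],[0,0,0],[0,0,0],[0,0,0],[0,0,0],[0,0,0],[0,0,0],[0,0,0],[0,0,0]], "delta_pos": [[0.004,-0.0006,0],[0.008,-0.0012,0],[0.012,-0.0018,0],[0.015,-0.0023,0],[0.015,-0.0023,0],[0.015,-0.0023,0],[0.015,-0.0023,0],[0.015,-0.0023,0],[0.015,-0.0023,0],[0.015,-0.0023,0],[0.015,-0.0023,0],[0.015,-0.0023,0],[0.015,-0.0023,0],[0.015,-0.0023,0],[0.015,-0.0023,0],[0.015,-0.0023,0],[0.015,-0.0023,0],[0.015,-0.0023,0],[0.0025,-0.0026,0]], "gripper": [0.038,0.038,0.038,0.038,0.038,0.038,0.038,0.038,0.038,0.038,0.038,0.038,0.038,0.038,0.038,0.038,0.038,0.038,0.038]}}

```text
time: 17.37
tool_pos: [0.5418, -0.0961, 0.1589]
tcp_rot: [-2.738, -1.539, -0.001]
wrist_force: [0.4, 0.4, -0.2]
width: 0.521
grip_force: 28.7
```

Call:
{"method": "jog_arm", "body": {"turn": [[0,0,0],[0,0,0],[0,0,0],[0,0,0],[0,0,0],[0,0,0],[0,0,0],[0,0,0],[0,0,0],[0,0,0],[0,0,0],[0,0,0],[0,0,0],[0,0,0],[0,0,0],[0,0,0],[0,0,0],[0,0,0],[0,0,0],[0,0,0]], "delta_pos": [[0.01,-0.0061,0],[0.014,-0.0086,0],[0.015,-0.0092,0],[0.015,-0.0092,0],[0.015,-0.0092,0],[0.015,-0.0092,0],[0.015,-0.0092,0],[0.015,-0.0092,0],[0.015,-0.0092,0],[0.015,-0.0092,0],[0.015,-0.0092,0],[0.015,-0.0092,0],[0.015,-0.0092,0],[0.015,-0.0092,0],[0.015,-0.0092,0],[0.015,-0.0092,0],[0.012,-0.0073,0],[0.006,-0.0037,0],[0,0,0],[0,0,0]], "gripper": [0.038,0.038,0.038,0.038,0.038,0.038,0.038,0.038,0.038,0.038,0.038,0.038,0.038,0.038,0.038,0.038,0.038,0.038,0.038,0.038]}}

```text
time: 19.03
tool_pos: [0.5406, 0.1965, 0.159]
tcp_rot: [2.739, 1.537, -0.001]
wrist_force: [-0.1, -0.4, -0.5]
width: 0.521
grip_force: 28.7
```

```bash
python3 - <<'E'
from h import *
go((.5432,.1948,.07),(.5432,.1948,.022))
E
```

```text
tcp [0.5406 0.1965 0.159 ] closing dir -31.4 tilt 0.04 w 0.0445 F [-0.1 -0.4 -0.5] 28.66457372903824 t 19.0333
(0.5432, 0.1948, 0.07) tool delta mm [-0.   3.1 89. ] |d| 0.089
(0.5432, 0.1948, 0.022) tool delta mm [ 0. -0. 48.] |d| 0.048
```

Call:
{"method": "jog_arm", "body": {"turn": [[0,0,0],[0,0,0],[0,0,0],[0,0,0],[0,0,0],[0,0,0],[0,0,0],[0,0,0],[0,0,0],[0,0,0],[0,0,0],[0,0,0],[0,0,0],[0,0,0],[0,0,0]], "delta_pos": [[0,0.0015,0.003],[0,0.0015,0.007],[0,0,0.011],[0,0,0.012],[0,0,0.012],[0,0,0.012],[0,0,0.012],[0,0,0.012],[0,0,0.011],[0,0,0.009],[0,0,0.007],[0,0,0.004],[0,0,0.002],[0,0,0],[0,0,0]], "gripper": [0.038,0.038,0.038,0.038,0.038,0.038,0.038,0.038,0.038,0.038,0.038,0.038,0.038,0.038,0.038]}}

```text
time: 20.28
tool_pos: [0.5438, 0.1952, 0.0456]
tcp_rot: [2.74, 1.536, 0.001]
wrist_force: [0.0, -0.6, -0.5]
width: 0.52
grip_force: 28.7
```

```bash
python3 - <<'E'
from h import *
go((.5434,.195,.022))
a=vision.read_camera('side')[220:370,130:330,::-1]; cv2.imwrite("pics/egg3.png",cv2.resize(a,None,fx=4,fy=4))
print(proj('side',[.5434,.195,.020])-[130,220], proj('side',[.5434,.195,.033])-[130,220])
E
```

```text
tcp [0.5438 0.1952 0.0456] closing dir -31.44 tilt 0.05 w 0.0444 F [ 0.  -0.6 -0.5] 28.66843432188034 t 20.2833
(0.5434, 0.195, 0.022) tool delta mm [-0.4 -0.2 23.6] |d| 0.024
[ 94.50931495 107.96230855] [ 93.76194201 103.04365359]
```

View pics/egg3.png

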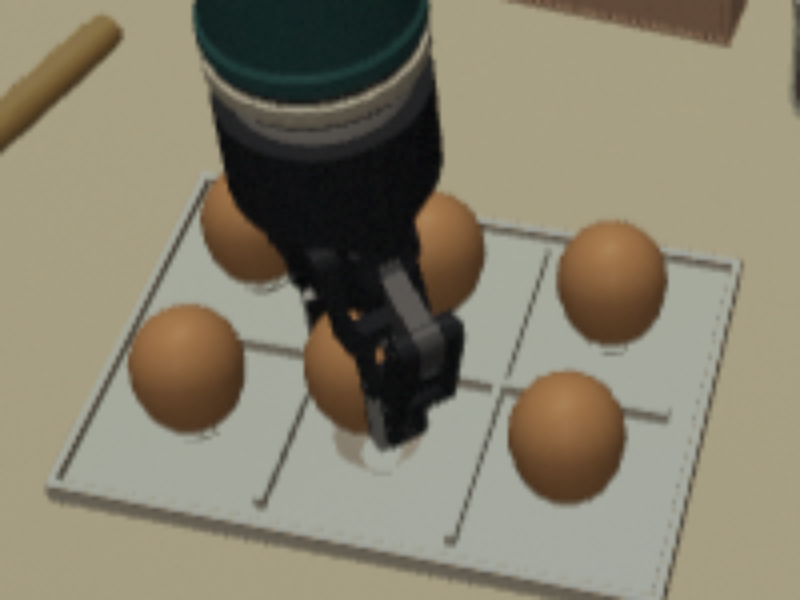

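The egg hangs over the free dimple (about (380,438) in the crop, against a predicted (378,432)). I'll lower it slowly and watch the force.

Call:
{"method": "jog_arm", "body": {"turn": [[0,0,0],[0,0,0],[0,0,0],[0,0,0],[0,0,0],[0,0,0],[0,0,0],[0,0,0],[0,0,0],[0,0,0]], "delta_pos": [[0,0,0.002],[0,0,0.0035],[0,0,0.0035],[0,0,0.0035],[0,0,0.003],[0,0,0.002],[0,0,0.0015],[0,0,0.001],[0,0,0],[0,0,0]], "gripper": [0.038,0.038,0.038,0.038,0.038,0.038,0.038,0.038,0.038,0.038]}}

```text
time: 21.17
tool_pos: [0.5434, 0.1951, 0.0252]
tcp_rot: [-2.74, -1.536, 0.0]
wrist_force: [-0.3, -0.1, -0.7]
width: 0.521
grip_force: 28.7
```

Call:
{"method": "jog_arm", "body": {"turn": [[0,0,0],[0,0,0],[0,0,0],[0,0,0]], "delta_pos": [[0,0,0.0005],[0,0,0.0005],[0,0,0],[0,0,0]], "gripper": [0.038,0.038,0.038,0.038]}}

```text
time: 21.5
tool_pos: [0.5434, 0.1951, 0.0243]
tcp_rot: [2.74, 1.536, 0.0]
wrist_force: [-0.2, -0.3, -0.5]
width: 0.523
grip_force: 28.7
```

Call:
{"method": "jog_arm", "body": {"turn": [[0,0,0],[0,0,0],[0,0,0],[0,0,0],[0,0,0],[0,0,0]], "delta_pos": [[0,0,0.0005],[0,0,0.0005],[0,0,0.0005],[0,0,0.0005],[0,0,0],[0,0,0]], "gripper": [0.038,0.038,0.038,0.038,0.038,0.038]}}

```text
time: 22.0
tool_pos: [0.5435, 0.1949, 0.0227]
tcp_rot: [2.74, 1.536, 0.0]
wrist_force: [-1.6, -1.8, 5.9]
width: 0.522
grip_force: 29.0
```

Call:
{"method": "jog_arm", "body": {"turn": [[0,0,0],[0,0,0],[0,0,0],[0,0,0],[0,0,0]], "delta_pos": [[0,0,0.0004],[0,0,0.0003],[0,0,0.0003],[0,0,0],[0,0,0]], "gripper": [0.038,0.038,0.038,0.038,0.038]}}

```text
time: 22.42
tool_pos: [0.5435, 0.1947, 0.0224]
tcp_rot: [2.74, 1.536, -0.0]
wrist_force: [-2.5, -3.2, 10.5]
width: 0.522
grip_force: 29.3
```

There's contact at about 10 N within 2 mm of full depth, so the egg is in the dimple. Now I open gradually.

Call:
{"method": "jog_arm", "body": {"turn": [[0,0,0],[0,0,0],[0,0,0],[0,0,0],[0,0,0],[0,0,0],[0,0,0],[0,0,0],[0,0,0],[0,0,0],[0,0,0],[0,0,0],[0,0,0],[0,0,0]], "delta_pos": [[0,0,0],[0,0,0],[0,0,0],[0,0,0],[0,0,0],[0,0,0],[0,0,0],[0,0,0],[0,0,0],[0,0,0],[0,0,0],[0,0,0],[0,0,0],[0,0,0]], "gripper": [0.043,0.0445,0.0455,0.0465,0.0475,0.0485,0.05,0.053,0.057,0.062,0.067,0.07,0.07,0.07], "grip_force": 20}}

```text
time: 23.58
tool_pos: [0.5434, 0.1951, 0.0212]
tcp_rot: [-2.74, -1.536, -0.0]
wrist_force: [0.0, -0.1, -0.3]
width: 0.817
grip_force: 0.0
```

```bash
python3 - <<'E'
from h import *
go((.5434,.195,.2))
a=vision.read_camera('side')[220:370,130:330,::-1]; cv2.imwrite("pics/egg4.png",cv2.resize(a,None,fx=4,fy=4))
E
```

```text
tcp [0.5434 0.1951 0.0212] closing dir -31.44 tilt 0.0 w 0.0698 F [ 0.  -0.1 -0.3] 0.0 t 23.5833
(0.5434, 0.195, 0.2) tool delta mm [-1.000e-01  1.000e-01 -1.788e+02] |d| 0.179
```

View pics/egg4.png

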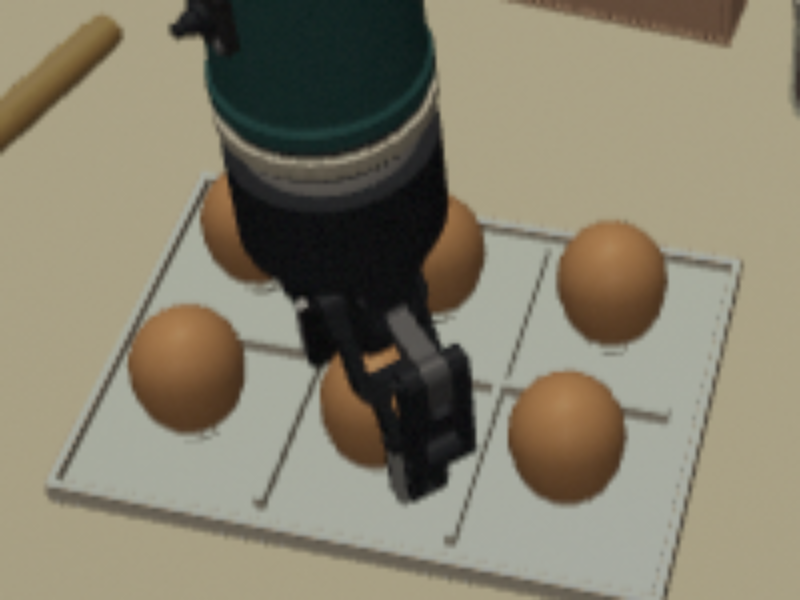

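The egg sits upright in the dimple at about (375,408) in the crop, with the fingers clear. I'll retreat straight up and then off to the side so I can check.

Call:
{"method": "jog_arm", "body": {"turn": [[0,0,0],[0,0,0],[0,0,0],[0,0,0],[0,0,0],[0,0,0],[0,0,0],[0,0,0],[0,0,0],[0,0,0],[0,0,0],[0,0,0],[0,0,0]], "delta_pos": [[0,0,-0.004],[0,0,-0.008],[0,0,-0.012],[0,0,-0.016],[0,0,-0.02],[0,0,-0.02],[0,0,-0.02],[0,0,-0.02],[0,0,-0.02],[0,0,-0.02],[0,0,-0.02],[0,0,0],[0,0,0]], "gripper": [0.07,0.07,0.07,0.07,0.07,0.07,0.07,0.07,0.07,0.07,0.07,0.07,0.07]}}

```text
time: 24.72
tool_pos: [0.5448, 0.1955, 0.2042]
tcp_rot: [2.739, 1.536, 0.008]
wrist_force: [0.4, 0.1, 0.3]
width: 0.819
grip_force: 0.0
```

Call:
{"method": "jog_arm", "body": {"turn": [[0,0,0],[0,0,0],[0,0,0],[0,0,0],[0,0,0],[0,0,0],[0,0,0],[0,0,0],[0,0,0],[0,0,0],[0,0,0],[0,0,0],[0,0,0],[0,0,0],[0,0,0],[0,0,0],[0,0,0],[0,0,0]], "delta_pos": [[-0.021,0.01,0],[-0.021,0.01,0],[-0.021,0.01,0],[-0.021,0.01,0],[-0.021,0.01,0],[-0.021,0.01,0],[-0.021,0.01,0],[-0.021,0.01,0],[-0.021,0.01,0],[-0.021,0.01,0],[-0.021,0.01,0],[-0.021,0.01,0],[-0.021,0.01,0],[-0.021,0.01,0],[-0.021,0.01,0],[-0.021,0.01,0],[0,0,0],[0,0,0]], "gripper": [0.07,0.07,0.07,0.07,0.07,0.07,0.07,0.07,0.07,0.07,0.07,0.07,0.07,0.07,0.07,0.07,0.07,0.07]}}

```text
time: 26.22
tool_pos: [0.5035, -0.1756, 0.2]
tcp_rot: [-2.74, -1.532, 0.002]
wrist_force: [-0.2, 0.6, -0.1]
width: 0.82
grip_force: 0.0
```

```bash
python3 - <<'E'
from h import *
B={}
for n in("top","side"):
    im=vision.read_camera(n)[:,:,::-1].copy(); h=cv2.cvtColor(im,cv2.COLOR_BGR2HSV)
    if n=="side": cv2.imwrite("pics/end.png",im)
    m=cv2.morphologyEx(((h[...,0]<20)&(h[...,1]>(85 if n=="top" else 115))&(h[...,2]>25)).astype('uint8'),cv2.MORPH_OPEN,np.ones((3,3)))
    B[n]=blobs(m,80,1500)
for c,s in B['top']:
    for d,e in B['side']:
        p,g=tri(c,d)
        if g<.004 and 0<p[2]<.1: print(p.round(4),round(g,4))
go()
E
```

```text
[0.6371 0.1367 0.0408] 0.0016
[0.6191 0.2129 0.0406] 0.0013
[0.5615 0.1186 0.0406] 0.0015
[0.5424 0.1933 0.0405] 0.0012
[0.4857 0.1007 0.0404] 0.0015
[0.4676 0.1764 0.0408] 0.0013
tcp [ 0.504  -0.1744  0.2003] closing dir -31.46 tilt 0.11 w 0.0698 F [ 0.4  1.5 -0.9] 0.0 t 26.3167
```

View pics/end.png

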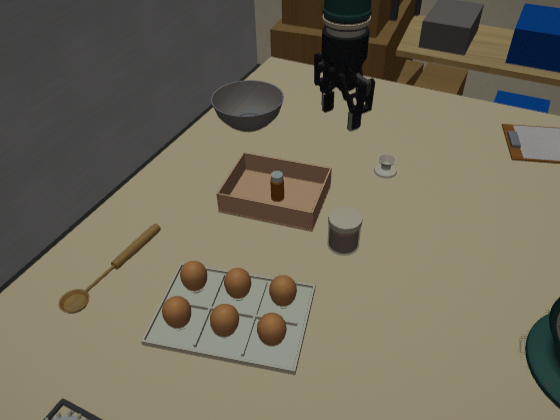

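All six eggs stand upright, with the spare at (224,320) within 2 mm of its dimple centre and at the same height as the others. The bottle stands in the tub at (277,187), and the jar has not moved.

```bash
python3 -c "
from workcell import ticket; print(ticket.finish_job())"
```

```text
the job is handed in; nothing more can be done
None
```

The job is handed in, though no verdict came back: the bottle stands released in the tub, the spare egg is upright in the free dimple about 2 mm from its centre, and the other five eggs and the jam jar did not move.

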